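# Jack a glass shelf off its pins

## Robot

A 6-joint arm with a two-finger parallel gripper is mounted at the origin on the work surface. World frame = base frame: x ahead of the robot, y to its left, z up, the work surface at z = 0. Lengths are in m, angles in degrees, forces in N, time in s.
With the tool pointing down it reaches from about 0.325 to 0.9 m from the base axis. Payload 6.1 kg.
Tool frame: the origin (TCP) lies where the fingers leave the gripper's body, on its centre line; the fingertips stand 70 mm ahead of it and the grasp point (between the pads) lies 51 mm ahead of it (r.grasp_offset is the distance from the TCP to the grasp point, in m); z points along the fingers, y is the line along which they close (so a half turn about z gives the same grasp; the last joint's range is limited). The gripper opens to 87 mm and grips with 3 to 60 N. Pads are 19 mm wide; open, the fingers measure 117 mm over their backs; the gripper's body (75 mm by 190 mm) begins 51 mm behind the grasp point.
Start: joints at [-81.652, 12.628, 87.462, -0, 79.91, -7.225], TCP at [0.168, -0.602, 0.292] pointing down, gripper open.
Joint ranges: [-170.65, 170.65], [-52.31, 119.04], [5.05, 147.46], [-71.25, 251.25], [11.57, 151.72], [-153.62, 153.62]. Speed limits (degrees/s): [147.25, 147.25, 172.46, 180, 180, 180].

## Interface

Orientations are given as a 3x3 rotation matrix whose columns are the frame's x, y, z axes.
In Python, from station import r, vision, job, models gives the robot as it stands.
- The arm moves only by the tool apply_moves, never from a script. Its argument "plan" is text: rows parted by semicolons, each of 7 numbers parted by spaces: the turn, a rotation vector about the tool's x, y, z in rad, then the shift along the tool's x, y, z in cm, then the gripper command: -1 is shut, 1 is fully open, values between are in proportion. A call has 1 to 20 rows; each row shifts and turns the commanded pose from where the row before left it, along the tool's axes as they then stand; what a row does not reach is not made up. A row lasts 1/8 s, in which the tool goes at most 62.5 mm and 10.7 degrees, less where a joint would pass 70% of its speed; a pose out of reach is approached as far as the arm can. A call is refused whole if a number of a shift passes 6.25 or a number of a turn 0.188, either way. A call with a gripper value outside its range is refused whole. The fingers move at their own pace and stop on an object; "newtons" is the grip in N (left out, the last holds). Time passes only in rows, so rows that do not move let the fingers close. It gives the time, the measured TCP pose, the force, the opening and the grip force at its end, in the units of the state.
- r.get_state(): the state, without advancing time (a new reading comes with each control period).
- vision.capture(name): name is "scene" or "side" or "wrist"; returns a dict with "image" (384x512x3 uint8, red, green, blue), "z_map" (384x512 float32, m along the optical axis (not along the pixel's ray), 0 where there is no reading), "K" (3x3 intrinsics, pixels), "position" and "orientation" of the camera in the world; the wrist camera has in their place "mount" (4x4, takes a point from camera to tool coordinates, whose origin is the TCP and whose axes are the flange's). Camera axes: x right, y down, z forward; pixel columns grow to the right and rows downward; lengths in m; the calibration is good to about 2 mm. A picture is of the moment at which its call begins: read the wrist's pose just before it.
- job.close_job(): hands the job in; it is judged then, once.
Trained networks look in the newest picture that a camera, given by its name, has taken for a name from the list of things; names that differ only in an ending like _2 or _b are one class to them, and where a whole thing is asked for, a point or a joint stands for the part that bears it (a point fixed in the world has none). Each returns a list of dicts, best first, with "score" (0 to 1); they miss things now and then, are a little off and sometimes report something else, mostly with a low value. They report only what shows in the picture. A call takes as long as a camera call. They do not tell look-alikes from the thing itself.
- models.find_in(camera, query): "position" ([row, column] in pixels, amid what is visible of it).
- models.cut_out(camera, query): "region" (384x512 bool, what is visible of it) and "position" ([row, column] in pixels, amid what is visible of it).
The state is a dict: "time": time; "joint_positions": joint angles; "joint_velocities": joint speeds; "tau": joint torques, N m; "eef_pos": TCP position; "tcp_rot": TCP orientation; "wrist_force": force on the tool from outside, world axes, zero at the start; "torque": the same for the moment, N m; "grip_width": finger opening in m; "finger_force": force on a finger pad.
Only numpy, scipy, OpenCV 4.12 (cv2) and the standard library are available. Lean on these libraries where they do the work, as an engineer would, in place of code of your own. Each camera call takes 0.05 s, during which the arm holds its last target. There are 200 camera calls.

## Task

The support pins under the loaded lower glass shelf are to be changed, so its weight has to come off them. Pick up the loose crank handle, ease its square socket by feel fully home on the square shaft of the scissor jack under the shelf without forcing it, and wind the jack clockwise until the shelf, still level with its jars standing on it, is 6 to 10 mm clear of the pins all round and well short of pressing the jar lids against the upper shelf. Leave the crank on the shaft for letting down later, and leave the other things where they are.

Things in the scene. Friction and masses are not known exactly. Their poses are not given: they have to be found in the camera images.
- cabinet: White wall cabinet standing fixed on the worktop, 500 wide (y), 250 deep (x), 320 mm high, front (towards the robot) and back open. Origin: centre of its underside; x from front to back, z up. Floor panel's upper face 45 mm up. A framed glass sliding leaf covers its front from y = +65 mm leftwards; a door rail crosses the front 308 to 320 mm up.
- pin_top (a point): Point in the cabinet's middle at the height of the tops of the four small steel pins that carry the lower glass shelf (160 mm above the cabinet's underside).
- shelf: Lower glass shelf, clear, loose, 215 x 460 x 8 mm, on the four pins, with three jars on it. Origin: centre of its underside, which is at pin_top's height while it rests on the pins: its lift is the origin's height less pin_top's.
- upper_shelf: Upper glass shelf, clear, fixed, 215 x 460 x 8 mm, underside 290 mm above the cabinet's underside; a round turntable with three shakers stands on it. Origin: centre of its underside. The knobs of the jar lids are 14 mm below it at the start.
- jar0: Square porcelain jar with wooden lid, 84 x 84 mm, 108 mm high with its knob, on the right (-y) of the lower shelf, 0.3 to 0.6 kg. Origin: centre of its underside.
- jar1: The same jar in the middle of the lower shelf.
- jar2: The same jar on the left (+y) of the lower shelf.
- jack: Steel scissor jack (diamond of 75 mm links), fixed on a plywood packing on the cabinet floor. Origin: centre of its base plate's underside; its drive shaft points to its -x, out of the cabinet's front. Turned clockwise as seen from the crank end (top of the circle to the robot's right) it rises 8.6 mm a turn. Stiff, 0.2 N m: about 5 N at the crank's grip. Stays where left.
- bearer_top (a point): Middle of the top face of the timber bearer (90 x 300 x 11 mm) on the jack's saddle; 3 to 14 mm below the shelf at the start; it rises with the saddle and lifts the shelf.
- shaft_tip (a point): Centre of the free end face of the jack's shaft, 91 to 101 mm up at the start; x axis along the shaft into the jack. Climbs with the shaft (half the saddle's rise) and draws in 2.5 mm a turn, but does not turn with it. Inwards: round nose 15 mm across, 8 mm long; bevel 2 mm long; square 16 x 16 mm, 32 mm long, its angle about the axis not given and never that of a crank hanging straight.
- crank: Loose Z-shaped steel crank lying flat, 0.2 kg. Origin: centre of its black eight-sided grip sleeve, on the axis, 13 mm above the worktop. x: along the grip towards the socket's mouth; y: to the socket's axis, parallel, 40 mm away; z up. Sleeve 26 mm across, x -40 to 40 mm, turning freely on its pin, so held by it the crank hangs, socket straight below. Arm at x 43 to 50 mm, 20 mm wide.
- socket_floor (a point): Centre of the floor of the crank's socket hole, crank x = 60, y = 40 mm. The socket is 26 mm square outside, mouth at x = 98 mm; hole 17.6 mm square, 38 mm deep, sides along the crank's y and z. It slips over the shaft's nose at any angle, over its square only within about 6 degrees of one of the four matches. Fully home the floor meets the shaft's tip.
- timer: Steel kitchen timer, 72 mm across, 60 mm high, with a rotating dial. Origin: centre of its underside.
- funnel: Pink plastic funnel standing on its mouth, 110 mm across, 105 mm high. Origin: centre of its mouth on the worktop.
- pin_dish: Small white porcelain dish with the new pins, 84 mm across, 22 mm high. Origin: centre of its underside.
- screwdriver: Screwdriver, 200 mm long, lying on the worktop. Origin: centre of its underside.
Things that resemble listed ones, but are neither listed nor needed, are in the scene too. Of the things that look like the crank, take the one that is farthest from the robot's base at the start.

How it is judged (in metres and radians):
On the way, in this order (a step that is already met when the one before it is completed fails the run):
1. the crank's socket is fully home on the jack's shaft (within 8 mm of bottoming, in line with it) (distance between socket_floor and shaft_tip below 0.008 m and angle between the x axis of crank and the x axis of shaft_tip, either way round below 0.12 rad), for 0.2 s.
2. wound with the crank on the shaft: the shelf is 6 to 10 mm clear of its pins (half a millimetre of grace) and level (all of step 1 and z of shelf in the frame of cabinet between 0.1655 and 0.1705 m and angle between shelf's own z axis and vertical below 0.01 rad), for 0.3 s.
At the end, for the whole second after the job is handed in: The shelf is at rest 6 to 10 mm above its pins (half a millimetre of grace) and level (0.01 rad), the jars stand upright on it, and the crank is at rest on the jack's shaft, its socket floor within 14 mm of the shaft's tip, let go (z of shelf in the frame of cabinet between 0.1655 and 0.1705 m and angle between shelf's own z axis and vertical below 0.01 rad and linear speed of shelf below 0.02 m/s and distance between socket_floor and shaft_tip below 0.014 m and angle between the x axis of crank and the x axis of shaft_tip, either way round below 0.2 rad and linear speed of crank below 0.03 m/s and angle between each of jar0, jar1, jar2's own z axis and vertical below 0.05 rad); the robot touches nothing.
It fails at once if the crank is forced: over 35 N between the crank and the jack while the socket is not yet home (more than 12 mm short), or over 80 N when winding ((contact force between crank and jack above 35 N and distance between socket_floor and shaft_tip above 0.012 m) or contact force between crank and jack above 80 N).
It fails at once if a jar lid is pressed against the upper shelf (contact force between any of jar0, jar1, jar2 and upper_shelf above 1 N).
It fails at once if a jar tips or slides on the shelf ((angle between jar0's own z axis and vertical above 0.12 rad or distance of jar0 from where it was at the start of the episode above 0.035 m) or (angle between jar1's own z axis and vertical above 0.12 rad or distance of jar1 from where it was at the start of the episode above 0.035 m) or (angle between jar2's own z axis and vertical above 0.12 rad or distance of jar2 from where it was at the start of the episode above 0.035 m)).
It fails at once if the gripper lifts or pushes the shelf, the jars or the jack itself (contact force between any of the fingers, the arm and jar0 above 8 N or contact force between any of the fingers, the arm and jar1 above 8 N or contact force between any of the fingers, the arm and jar2 above 8 N or contact force between any of the fingers, the arm and shelf above 8 N or contact force between any of the fingers, the arm and jack above 8 N).
It fails at once if the timer, the funnel, the dish or the screwdriver is disturbed (moved over 20 mm) (distance of any of timer, funnel, pin_dish, screwdriver from where it was at the start of the episode above 0.02 m).
It also fails if it takes over 72 s, if anything falls off the work surface, if the arm or the gripper's body presses on something with over 40 N, if the wrist force passes 120 N, or if a joint passes its speed limit or range.

## Working session

There is one attempt and no reset: what is moved stays moved. The work goes in short steps, Python scripts to look and compute and a tool call to move; the robot and the scene stay as the last step left them, time stands still between calls to the robot, and variables do not carry over. Pictures are saved under pics/ and viewed, at most 10 in all, crops included, and the job is handed in when it is done.

Besides the shell and the picture viewer there is one more tool, called in YAML: its name, and indented under it one key for each argument. apply_moves: Moves the arm, as the interface text tells. Its arguments: {"type":"object","properties":{"plan":{"type":"string"},"newtons":{"type":"number"}},"required":["plan"]}

```bash
ls; mkdir -p pics; cat > h.py <<'E'
import numpy as np, cv2
from station import r, vision, job, models
def cap(n):
    s=r.get_state(); c=vision.capture(n)
    if 'mount' in c:
        T=np.eye(4);T[:3,:3]=np.array(s['tcp_rot']);T[:3,3]=s['eef_pos'];c['T']=T@np.array(c['mount'])
    else:
        T=np.eye(4);T[:3,:3]=np.array(c['orientation']);T[:3,3]=c['position'];c['T']=T
    return c
def pts(c):
    z=c['z_map'];K=np.array(c['K']);v,u=np.mgrid[:z.shape[0],:z.shape[1]]
    P=np.stack([(u-K[0,2])/K[0,0]*z,(v-K[1,2])/K[1,1]*z,z],-1)
    W=P@c['T'][:3,:3].T+c['T'][:3,3];W[z<=0]=np.nan;return W
def save(c,f,crop=None,s=1):
    im=c['image']
    if crop: im=im[crop[0]:crop[1],crop[2]:crop[3]]
    cv2.imwrite('pics/'+f,cv2.resize(im[...,::-1],None,fx=s,fy=s,interpolation=cv2.INTER_CUBIC))
E
python3 - <<'E'
from h import *
ims=[]
for n in ['scene','side']:
    c=cap(n);W=pts(c);np.save(n+'.npy',W);save(c,n+'.png',s=1.5);print(n,c['T'].round(3).tolist(),c['K'])
    for q in ['crank','shaft_tip','socket_floor','jack','timer','funnel','pin_dish','screwdriver','cabinet','shelf']:
        for d in models.cut_out(n,q)[:4]:
            m=d['region'];print(q,round(d['score'],2),np.round(d['position']),np.nanmedian(W[m],0).round(3),m.sum())
E
```

```text
pics
scene [[-0.862, -0.479, 0.163, 0.322], [-0.506, 0.813, -0.289, 0.333], [0.006, -0.332, -0.943, 1.295], [0.0, 0.0, 0.0, 1.0]] [[356.08512582   0.         255.45528901]
 [  0.         356.08512582 188.28929999]
 [  0.           0.           1.        ]]
crank 0.8 [196. 327.] [ 0.284 -0.153  0.024] 318
crank 0.79 [166. 304.] [ 0.435 -0.229  0.023] 305
crank 0.71 [311. 291.] [0.23  0.249 0.024] 400
crank 0.56 [237. 291.] [0.335 0.035 0.024] 333
shaft_tip 0.28 [146. 243.] [ 0.635 -0.126  0.167] 368
socket_floor 0.84 [236. 292.] [0.335 0.031 0.024] 297
socket_floor 0.83 [199. 326.] [ 0.284 -0.151  0.024] 324
socket_floor 0.71 [164. 302.] [ 0.435 -0.231  0.023] 305
socket_floor 0.59 [308. 288.] [0.232 0.251 0.024] 365
jack 0.56 [118. 315.] [ 0.488 -0.419  0.029] 512
jack 0.55 [166. 302.] [ 0.435 -0.231  0.023] 285
jack 0.48 [176. 245.] [ 0.585 -0.046  0.1  ] 58
timer 0.6 [306. 202.] [0.483 0.407 0.046] 375
timer 0.18 [261. 242.] [0.449 0.203 0.012] 406
funnel 0.68 [120. 316.] [ 0.488 -0.419  0.029] 504
pin_dish 0.7 [263. 240.] [0.45  0.204 0.012] 444
screwdriver 0.77 [314. 229.] [0.381
[... 443 characters left out ...]
205. 323.] [ 0.437 -0.231  0.022] 405
crank 0.84 [292. 187.] [0.233 0.247 0.023] 436
crank 0.68 [251. 248.] [0.336 0.036 0.023] 367
shaft_tip 0.72 [208. 323.] [ 0.437 -0.232  0.021] 460
shaft_tip 0.53 [167. 259.] [ 0.601 -0.047  0.098] 163
socket_floor 0.7 [251. 252.] [0.338 0.034 0.022] 435
socket_floor 0.63 [294. 186.] [0.235 0.251 0.023] 425
jack 0.61 [162. 264.] [ 0.597 -0.048  0.099] 136
timer 0.72 [219. 133.] [0.481 0.404 0.043] 410
funnel 0.7 [184. 379.] [ 0.482 -0.426  0.028] 733
pin_dish 0.75 [225. 190.] [0.453 0.206 0.011] 472
screwdriver 0.71 [251. 140.] [0.384 0.382 0.02 ] 303
cabinet 0.93 [107. 247.] [ 0.69  -0.026  0.298] 17394
shelf 0.87 [137. 282.] [ 0.649 -0.13   0.166] 1108
```

View pictures.

View pics/scene.png

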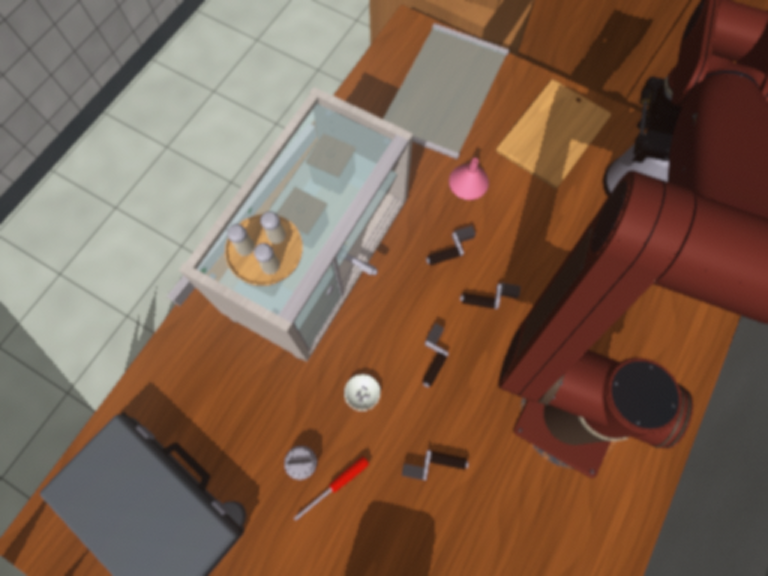

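View pics/side.png

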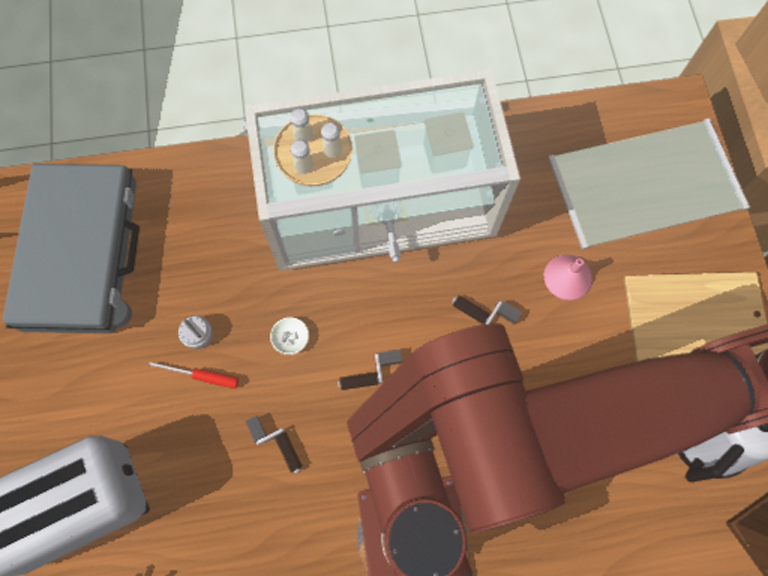

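```bash
python3 - <<'E'
import numpy as np,cv2
from h import *
# crank geometry top-down from both views
for n in ['scene','side']:
    W=np.load(n+'.npy').reshape(-1,3)
    m=(np.hypot(W[:,0]-.435,W[:,1]+.23)<.13)&(W[:,2]>.008)&(W[:,2]<.05)
    p=W[m];print(n,m.sum(),p.min(0).round(3),p.max(0).round(3));np.save(n+'_c.npy',p)
    g=np.zeros((260,260,3),np.uint8)
    for a in p: cv2.circle(g,(int(130-(a[1]+.23)*1000),int(130-(a[0]-.435)*1000)),1,(0,255,int(a[2]*8000)%255),-1)
    cv2.imwrite(f'pics/td_{n}.png',g)
    c=cv2.imread(f'pics/{n}.png')
    # shaft pts & cabinet
    for lo,hi,s in [(.07,.13,'shaft')]:
        q=W[(W[:,2]>lo)&(W[:,2]<hi)&(np.abs(W[:,1]+.05)<.06)&(W[:,0]<.68)&(W[:,0]>.5)];print(s,len(q));print(q[np.argsort(q[:,0])][:25].round(3).tolist())
    q=W[(W[:,2]>.30)&(W[:,2]<.335)];h=cv2.minAreaRect((q[:,:2]*1000).astype(np.float32));print('cab',len(q),h,q[:,2].max())
a,b=cv2.imread('pics/td_scene.png'),cv2.imread('pics/td_side.png')
c1=cv2.imread('pics/scene.png');c2=cv2.imread('pics/side.png')
k1=cv2.resize(c1[195:315,400:520],(260,260));k2=cv2.resize(c2[250:370,420:540],(260,260))
cv2.imwrite('pics/cr.png',np.vstack([np.hstack([a,k1]),np.hstack([b,k2])]))
E
```

```text
scene 295 [ 0.347 -0.308  0.008] [ 0.482 -0.129  0.033]
shaft 112
[[0.558, -0.051, 0.094], [0.559, -0.045, 0.096], [0.559, -0.053, 0.1], [0.56, -0.047, 0.1], [0.561, -0.042, 0.092], [0.561, -0.05, 0.104], [0.561, -0.043, 0.098], [0.563, -0.046, 0.098], [0.564, -0.048, 0.103], [0.564, -0.055, 0.098], [0.565, -0.042, 0.095], [0.567, -0.045, 0.096], [0.567, -0.053, 0.099], [0.568, -0.047, 0.102], [0.568, -0.041, 0.094], [0.569, -0.042, 0.1], [0.569, -0.056, 0.097], [0.57, -0.05, 0.1], [0.571, -0.039, 0.095], [0.571, -0.046, 0.099], [0.572, -0.04, 0.1], [0.572, -0.055, 0.097], [0.573, -0.048, 0.101], [0.574, -0.057, 0.099], [0.575, -0.045, 0.096]]
cab 6706 ((482.1869812011719, -166.6429443359375), (947.007568359375, 793.9306030273438), 19.953479766845703) 0.3349997626936898
side 388 [ 0.408 -0.352  0.008] [ 0.547 -0.1    0.035]
shaft 156
[[0.561, -0.05, 0.09], [0.561, -0.054, 0.097], [0.561, -0.047, 0.089], [0.561, -0.047, 0.099], [0.562, -0.044, 0.088], [0.563, -0.051, 0.094], [0.563, -0.044, 0.096], [0.563, -0.047, 0.103], [0.565, -0.051, 0.098], [0.565, -0.054, 0.095], [0.566, -0.045, 0.097], [0.568, -0.051, 0.099], [0.569, -0.042, 0.091], [0.569, -0.055, 0.094], [0.569, -0.042, 0.099], [0.569, -0.051, 0.104], [0.57, -0.048, 0.104], [0.57, -0.055, 0.1], [0.571, -0.045, 0.103], [0.571, -0.045, 0.094], [0.571, -0.049, 0.092], [0.572, -0.039, 0.093], [0.572, -0.059, 0.092], [0.573, -0.049, 0.105], [0.574, -0.042, 0.096]]
cab 6592 ((478.73876953125, -100.29730224609375), (942.105712890625, 737.6080932617188), 26.0351505279541) 0.3349914566720473
```

View pics/cr.png

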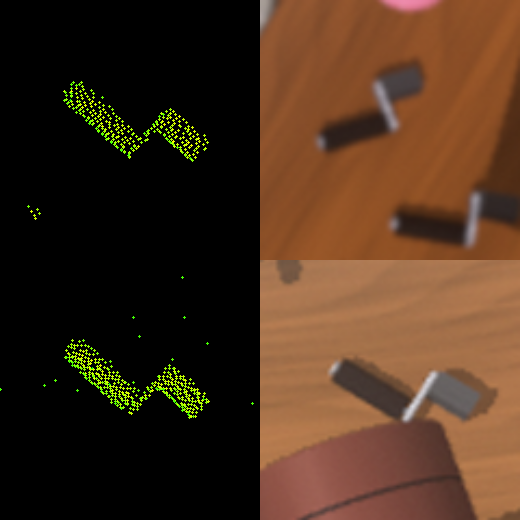

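Lookalikes of the crank (scene row, col): (166,304), (196,327), (237,291) and (311,291). The one at (166,304), world (0.435,-0.23), is farthest from the base, and the crop shows its black grip at upper left and the socket at lower right. I'll use that one.

```bash
python3 - <<'E'
from h import *
s=r.get_state();R=np.array(s['tcp_rot']);print(R.round(3).tolist(),s['joint_positions'])
c=cap('wrist');print(np.array(c['mount']).round(3).tolist())
for n in ['scene','side']:
    W=np.load(n+'.npy').reshape(-1,3)
    q=W[(W[:,2]>.311)&(W[:,2]<.326)&(W[:,0]>.5)&(np.abs(W[:,1])<.33)]
    (cx,cy),(w,h),a=cv2.minAreaRect((q[:,:2]*1000).astype(np.float32));print('cab',len(q),cx,cy,w,h,a)
    p=np.load(n+'_c.npy');x=np.array([-.7,-.71]);x/=np.linalg.norm(x);y=np.array([-x[1],x[0]])
    d=p[:,:2]-[.435,-.23];u,v=d@x,d@y
    g=p[(v<-.0+0.006)&(np.abs(v)<.06)&(abs(u)<.1)]
    print(n,[np.percentile(u[abs(v)<.06],k).round(3) for k in(1,50,99)],[np.percentile(v[abs(u)<.09],k).round(3) for k in(1,50,99)])
    print(np.histogram(v,bins=np.arange(-.04,.06,.005)))
    q=W[(W[:,2]>.07)&(W[:,2]<.125)&(abs(W[:,1]+.05)<.022)&(W[:,0]<.60)&(W[:,0]>.5)]
    for x0 in np.arange(.555,.60,.01):
        k=q[abs(q[:,0]-x0)<.005];print(x0.round(3),len(k),k.min(0).round(3),k.max(0).round(3),k.mean(0).round(3)) if len(k) else 0
E
```

```text
[[0.963, 0.268, -0.0], [0.268, -0.963, 0.0], [-0.0, -0.0, -1.0]] [-8.16550704e+01  1.26289785e+01  8.74623718e+01 -2.61341540e-03
  7.99115383e+01 -7.22275970e+00]
[[0.001, -0.959, -0.282, 0.077], [1.0, 0.001, 0.001, -0.0], [-0.001, -0.282, 0.959, -0.091], [0.0, 0.0, 0.0, 1.0]]
cab 4662 728.9320068359375 -39.49671936035156 252.3161163330078 503.3732604980469 1.1333683729171753
scene [np.float64(-0.073), np.float64(0.006), np.float64(0.066)] [np.float64(-0.126), np.float64(-0.004), np.float64(0.045)]
(array([ 0,  0,  2, 37, 42, 23, 34, 21, 11,  3,  3, 10, 27, 19, 19, 15, 18,
        5,  0]), array([-4.00000000e-02, -3.50000000e-02, -3.00000000e-02, -2.50000000e-02,
       -2.00000000e-02, -1.50000000e-02, -1.00000000e-02, -5.00000000e-03,
       -2.08166817e-17,  5.00000000e-03,  1.00000000e-02,  1.50000000e-02,
        2.00000000e-02,  2.50000000e-02,  3.00000000e-02,  3.50000000e-02,
        4.00000000e-02,  4.50000000e-02,  5.00000000e-02,  5.50000000e-02]))
0.555 4 [ 0.558 -0.053  0.094] [ 0.56  -0.045  0.1  ] [ 0.559 -0.049  0.098]
0.565 14 [ 0.561 -0.056  0.092] [ 0.57  -0.041  
[... 568 characters left out ...]
  20,  2]), array([-4.00000000e-02, -3.50000000e-02, -3.00000000e-02, -2.50000000e-02,
       -2.00000000e-02, -1.50000000e-02, -1.00000000e-02, -5.00000000e-03,
       -2.08166817e-17,  5.00000000e-03,  1.00000000e-02,  1.50000000e-02,
        2.00000000e-02,  2.50000000e-02,  3.00000000e-02,  3.50000000e-02,
        4.00000000e-02,  4.50000000e-02,  5.00000000e-02,  5.50000000e-02]))
0.565 17 [ 0.561 -0.055  0.088] [ 0.57  -0.042  0.104] [ 0.565 -0.048  0.096]
0.575 21 [ 0.57  -0.06   0.092] [ 0.58  -0.039  0.105] [ 0.575 -0.049  0.098]
0.585 20 [ 0.581 -0.057  0.093] [ 0.59  -0.037  0.105] [ 0.585 -0.047  0.098]
0.595 20 [ 0.591 -0.059  0.089] [ 0.6   -0.039  0.106] [ 0.595 -0.05   0.098]
```

apply_moves:
  plan: "0 0 -0.174 0 0 0 1;0 0 -0.174 0 0 0 1;0 0 -0.174 0 0 0 1;0 0 0 6 -1 1 1;0 0 0 6 -1 1 1;0 0 0 6 -1 1 1;0 0 0 6 -1 1 1;0 0 0 6 -1 1 1;0 0 0 6 -1 1 1;0 0 0 6 -1 1 1;0 0 0 6 -1 1 1;0 0 0 0 0 1 1;0 0 0 0 0 0 1"
  newtons: 15

```text
time: 2.78
eef_pos: [0.4467, -0.2034, 0.2014]
tcp_rot: [[0.7, 0.714, -0.002], [0.714, -0.7, 0.001], [-0.001, -0.002, -1.0]]
wrist_force: [0.1, 0.3, 1.1]
grip_width: 0.087
finger_force: 0.0
```

```bash
cat >> h.py <<'E'
def st():
    s=r.get_state();R=np.array(s['tcp_rot']);print('t',round(s['time'],2),'p',np.round(s['eef_pos'],4),'yhead',np.degrees(np.arctan2(R[1,1],R[0,1])).round(2),'zax',R[:,2].round(3),'F',np.round(s['wrist_force'],2),'M',np.round(s['torque'],2),'w',round(s['grip_width'],4),'ff',np.round(s['finger_force'],2),'q',np.round(s['joint_positions'],1))
    return s,R
E
python3 - <<'E'
from h import *
s,R=st();c=cap('wrist');W=pts(c);save(c,'w1.png');p=W.reshape(-1,3);col=c['image'].reshape(-1,3).astype(int)
m=(np.hypot(p[:,0]-.435,p[:,1]+.24)<.12)&(p[:,2]>.010)&(p[:,2]<.05);p=p[m]
x=np.array([-.702,-.712]);
for it in range(3):
    y=np.array([-x[1],x[0]]);d=p[:,:2]-[.45,-.199];u,v=d@x,d@y
    g=(np.abs(v)<.016)&(abs(u)<.036)&(p[:,2]>.020)
    k=np.polyfit(u[g],v[g],1);x=x+k[0]*y;x/=np.linalg.norm(x)
y=np.array([-x[1],x[0]]);d=p[:,:2]-[.45,-.199];u,v=d@x,d@y
print('head',np.degrees(np.arctan2(x[1],x[0])),len(p),g.sum(),'u',np.percentile(u[abs(v-.02)<.06],[.5,99.5]),'sleeve v',np.percentile(v[abs(u)<.035],[1,50,99]),'sock v',np.percentile(v[u>.06],[1,50,99]),'z',np.percentile(p[:,2],[50,98]))
E
```

```text
t 2.77 p [ 0.4467 -0.2034  0.2014] yhead -44.45 zax [-0.002  0.001 -1.   ] F [0.12 0.32 1.08] M [-0.07 -0.04  0.04] w 0.087 ff 0.0 q [-33.7  -0.8 112.2  -0.   68.7  10.8]
head -131.4603439975486 3681 1627 u [-0.04097021  0.08022381] sleeve v [-0.00966776  0.00309789  0.01575993] sock v [0.02987635 0.04250547 0.05552827] z [0.02352841 0.02608042]
```

View pics/w1.png

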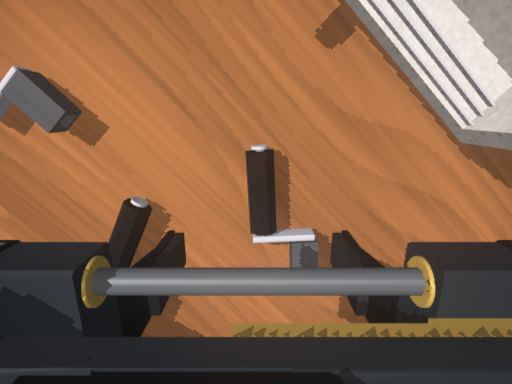

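apply_moves:
  plan: "0 0 -0.05 0 0 0 1;0 0 0 0.5 0.2 4 1;0 0 0 0 0 4 1;0 0 0 0 0 3 1;0 0 0 0 0 1.75 1;0 0 0 0 0 0 1;0 0 0 0 0 0 -1;0 0 0 0 0 0 -1;0 0 0 0 0 0 -1;0 0 0 0 0 0 -1;0 0 0 0 0 0 -1;0 0 0 0 0 0 -1"
  newtons: 20

```text
time: 4.32
eef_pos: [0.4521, -0.2012, 0.0747]
tcp_rot: [[0.665, 0.747, -0.0], [0.747, -0.665, 0.0], [-0.0, -0.0, -1.0]]
wrist_force: [-0.2, 1.3, -0.0]
grip_width: 0.0348
finger_force: 0.0
```

apply_moves:
  plan: "0 0 0 0 0 0 -1;0 0 0 0 0 0 -1;0 0 0 0 0 0 -1;0 0 0 0 0 0 -1"

```text
time: 4.82
eef_pos: [0.4521, -0.2013, 0.0747]
tcp_rot: [[0.665, 0.747, 0.0], [0.747, -0.665, -0.0], [-0.0, 0.0, -1.0]]
wrist_force: [1.9, -0.3, 0.5]
grip_width: 0.0256
finger_force: 20.0
```

apply_moves:
  plan: "0 0 0 0 0 -2 -1;0 0 0 0 0 -3 -1;0 0 0 0 0 -3.5 -1;0 0 0 0 0 -3 -1;0 0 -0.1 0 0 -1 -1;0 0 -0.17 0 0 0 -1;0 0 -0.17 0 0 0 -1;0 0 -0.17 0 0 0 -1;0 0 -0.17 0 0 0 -1;0 0 -0.17 0 0 0 -1;0 0 -0.17 0 0 0 -1;0 0 -0.17 0 0 0 -1;0 0 -0.17 0 0 0 -1;0 0 -0.17 0 0 0 -1;0 0 -0.17 0 0 0 -1;0 0 -0.17 0 0 0 -1;0 0 -0.17 0 0 0 -1;0 0 -0.17 0 0 0 -1;0 0 -0.008 0 0 0 -1;0 0 0 0 0 0 -1"

```text
time: 7.32
eef_pos: [0.4519, -0.2012, 0.1994]
tcp_rot: [[-1.0, -0.017, -0.001], [-0.017, 1.0, 0.0], [0.001, 0.0, -1.0]]
wrist_force: [0.4, 0.4, -3.1]
grip_width: 0.026
finger_force: 20.0
```

```bash
python3 - <<'E'
from h import *
st()
E
```

```text
t 7.33 p [ 0.4519 -0.2012  0.1994] yhead 90.98 zax [-0.001  0.    -1.   ] F [ 0.38  0.39 -3.11] M [ 0.09 -0.02 -0.02] w 0.026 ff 19.99 q [ -33.1   -0.2  111.8   -0.    68.4 -124.1]
```

apply_moves:
  plan: "0 0 0 0.7 2 0 -1;0 0 0 0.8 3 0 -1;0 0 0 0.8 3.5 0 -1;0 0 0 0.8 3.5 0 -1;0 0 0 0 2 0 -1;0 0 0 0 1 0 -1;0 0 0 0 0 0 -1;0 0 0 0 0 0 -1;0 0 0 0 0 0 -1;0 0 0 0 0 0 -1"

```text
time: 8.57
eef_pos: [0.4181, -0.0524, 0.1997]
tcp_rot: [[-1.0, -0.019, -0.0], [-0.019, 1.0, 0.0], [0.0, 0.0, -1.0]]
wrist_force: [0.2, 0.3, -2.3]
grip_width: 0.0258
finger_force: 20.0
```

```bash
python3 - <<'E'
from h import *
s,R=st();c=cap('wrist');W=pts(c);np.save('w2.npy',W);save(c,'w2.png')
d=cap('side');W2=pts(d);np.save('s2.npy',W2)
e=cap('scene');W3=pts(e);np.save('c2.npy',W3)
save(d,'s2.png',(100,260,180,340),4)
E
```

```text
t 8.57 p [ 0.4181 -0.0524  0.1997] yhead 91.1 zax [-0.  0. -1.] F [ 0.18  0.26 -2.26] M [ 0.1  -0.03 -0.03] w 0.0258 ff 19.99 q [ -17.9  -11.2  121.9   -0.    69.4 -109. ]
```

View pics/w2.png

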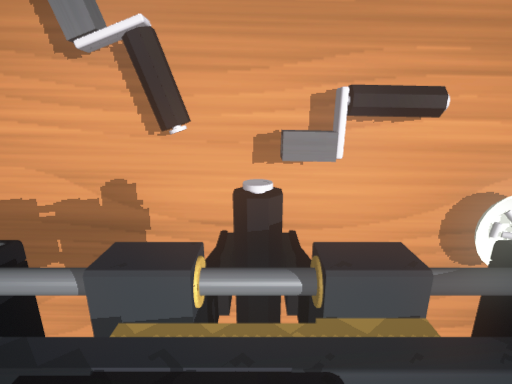

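View pics/s2.png

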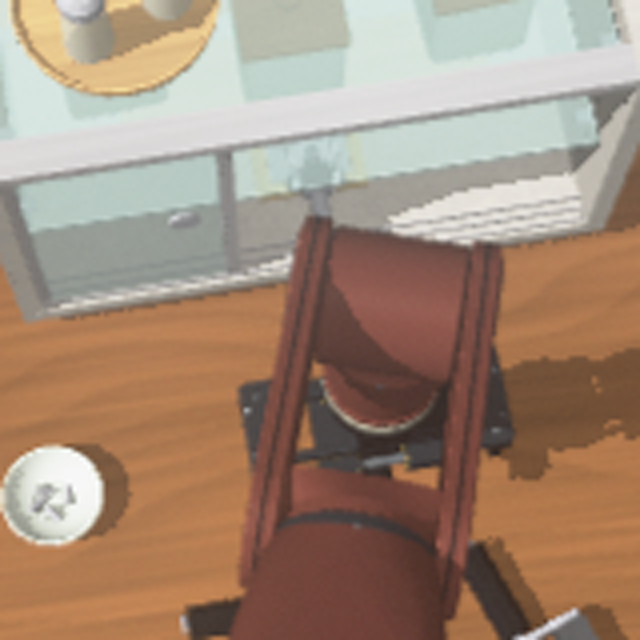

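```bash
python3 - <<'E'
from h import *
from scipy.optimize import least_squares
for n in ['scene','side','s2','c2','both']:
    W=np.vstack([np.load(k+'.npy').reshape(-1,3) for k in (['scene','side'] if n=='both' else [n])])
    t=W[(W[:,2]>.30)&(W[:,2]<.34)&(W[:,0]>.61)&(W[:,0]<.85)&(abs(W[:,1])<.3)]
    ztop=np.median(t[(abs(t[:,2]-.32)<.006)][:,2])
    q=W[(W[:,2]>.07)&(W[:,2]<.125)&(abs(W[:,1]+.05)<.025)&(W[:,0]<.602)&(W[:,0]>.53)]
    a=q[q[:,0]<.5685]
    f=lambda p,q,r:np.hypot(q[:,1]-p[0],q[:,2]-p[1])-r
    s=least_squares(f,[-.048,.096],args=(a,.0075),loss='soft_l1',f_scale=.001);
    b=q[q[:,0]>.571];s2=least_squares(lambda p:np.hypot(b[:,1]-p[0]-p[2]*(b[:,0]-.585),b[:,2]-p[1])-.009,[-.048,.096,0],loss='soft_l1',f_scale=.001)
    print(n,'ztop',ztop,len(a),s.x.round(4),len(b),s2.x.round(4),'xmin',np.sort(q[:,0])[:4].round(4))
    # angle estimate of square: residual radius vs angle
    ang=np.degrees(np.arctan2(b[:,1]-s2.x[0],b[:,2]-s2.x[1]));rad=np.hypot(b[:,1]-s2.x[0],b[:,2]-s2.x[1])
    best=[(np.median(np.abs(np.max(np.abs(np.stack([rad*np.cos(np.radians(ang-t)),rad*np.sin(np.radians(ang-t))])),0)-.008)).round(5),t) for t in range(0,90,5)];print(sorted(best)[:5],sorted(best)[-2:])
E
```

```text
scene ztop 0.31887762398251274 15 [-0.0491  0.0931] 51 [-0.0485  0.0928 -0.0301] xmin [0.5578 0.5585 0.5586 0.5596]
[(np.float64(0.00092), 50), (np.float64(0.00101), 45), (np.float64(0.00108), 55), (np.float64(0.00116), 40), (np.float64(0.00117), 70)] [(np.float64(0.00146), 10), (np.float64(0.00153), 0)]
side ztop 0.3183224820742834 12 [-0.0454  0.0943] 60 [-0.0487  0.0928  0.0273] xmin [0.5607 0.5612 0.5614 0.5614]
[(np.float64(0.00136), 30), (np.float64(0.0014), 60), (np.float64(0.00141), 50), (np.float64(0.00142), 20), (np.float64(0.00144), 65)] [(np.float64(0.00178), 85), (np.float64(0.00194), 80)]
s2 ztop 0.318270117568888 0 [-0.048  0.096] 0 [-0.048  0.096  0.   ] xmin []
[(np.float64(nan), 0), (np.float64(nan), 5), (np.float64(nan), 10), (np.float64(nan), 15), (np.float64(nan), 20)] [(np.float64(nan), 80), (np.float64(nan), 85)]
c2 ztop 0.31897932598359174 16 [-0.0485  0.0931] 47 [-0.0486  0.0943 -0.0071] xmin [0.5573 0.5576 0.5597 0.5599]
[(np.float64(0.00074), 55), (np.float64(0.00075), 50), (np.float64(0.00083), 60), (np.float64(0.00088), 70), (np.float64(0.00093), 45)] [(np.float64(0.00156), 5), (np.float64(0.0017), 10)]
both ztop 0.3186402437356006 27 [-0.0489  0.0925] 111 [-0.0487  0.0928  0.0032] xmin [0.5578 0.5585 0.5586 0.5596]
[(np.float64(0.00122), 50), (np.float64(0.00128), 45), (np.float64(0.00131), 30), (np.float64(0.00132), 55), (np.float64(0.00134), 60)] [(np.float64(0.00166), 75), (np.float64(0.00172), 0)]
  return _methods._mean(a, axis=axis, dtype=dtype,
  ret = ret.dtype.type(ret / rcount)
```

```bash
python3 - <<'E'
from h import *
W=np.load('w2.npy').reshape(-1,3)
p=W[(abs(W[:,1]+.0524)<.02)&(W[:,2]>.09)&(W[:,2]<.17)&(W[:,0]>.36)&(W[:,0]<.46)]
for x0 in np.arange(.365,.44,.005):
    k=p[abs(p[:,0]-x0)<.0025]
    if len(k)>5: print(x0.round(3),len(k),'top z',np.percentile(k[:,2],[50,90]).round(4),'y',np.percentile(k[:,1],[2,50,98]).round(4))
# socket in side/scene views?
for n in ['s2','c2']:
    V=np.load(n+'.npy').reshape(-1,3);k=V[(abs(V[:,1]+.05)<.04)&(V[:,2]>.06)&(V[:,2]<.13)&(V[:,0]>.44)&(V[:,0]<.55)];print(n,len(k), k.min(0) if len(k) else 0,k.max(0) if len(k) else 0, np.median(k,0) if len(k) else 0)
E
```

```text
0.375 262 top z [0.1405 0.1449] y [-0.0605 -0.0533 -0.046 ]
0.38 600 top z [0.1439 0.1501] y [-0.0655 -0.053  -0.0409]
0.385 469 top z [0.1493 0.1508] y [-0.065  -0.0531 -0.0406]
0.39 451 top z [0.1491 0.1505] y [-0.0651 -0.0526 -0.0406]
0.395 445 top z [0.1492 0.1505] y [-0.0652 -0.0529 -0.0407]
0.4 426 top z [0.149  0.1504] y [-0.0651 -0.0528 -0.0403]
0.405 788 top z [0.1494 0.1637] y [-0.0722 -0.0507 -0.0327]
0.41 1080 top z [0.1498 0.1646] y [-0.0702 -0.0542 -0.0349]
0.415 454 top z [0.1491 0.1509] y [-0.0654 -0.0525 -0.0391]
0.42 233 top z [0.1464 0.1502] y [-0.0651 -0.053  -0.0393]
0.425 14 top z [0.1653 0.1695] y [-0.065  -0.0643 -0.0391]
0.435 37 top z [0.1498 0.1505] y [-0.0572 -0.051  -0.0459]
0.44 285 top z [0.1492 0.1503] y [-0.0623 -0.051  -0.04  ]
s2 0 0 0 0
c2 125 [ 0.46368248 -0.06151069  0.08514562] [ 0.51632448 -0.03270495  0.12602575] [ 0.49321274 -0.04244245  0.10947824]
```

```bash
python3 - <<'E'
from h import *
acc=[]
for i in range(4):
    c=cap('scene');acc.append(pts(c).reshape(-1,3))
V=np.vstack(acc+[np.load('c2.npy').reshape(-1,3)])
k=V[(abs(V[:,1]+.045)<.03)&(V[:,2]>.07)&(V[:,2]<.13)&(V[:,0]>.472)&(V[:,0]<.53)]
top=k[k[:,2]>.1055];print(len(k),len(top),'xmax',np.percentile(k[:,0],[98,100]),'top z',np.percentile(top[:,2],[10,50,90]).round(4),'y',np.percentile(top[:,1],[1,5,50,95,99]).round(4))
h=np.histogram(k[:,2],bins=np.arange(.08,.125,.003));print(h[0],h[1].round(3))
from scipy.optimize import least_squares
f=lambda p:np.maximum(abs((k[:,1]-p[0])*np.cos(p[2])+(k[:,2]-p[1])*np.sin(p[2])),abs((k[:,2]-p[1])*np.cos(p[2])-(k[:,1]-p[0])*np.sin(p[2])))-.013
s=least_squares(f,[-.048,.098,0],loss='soft_l1',f_scale=.001);print('socket fit',s.x.round(4),np.abs(s.fun).mean())
q=V[(V[:,2]>.07)&(V[:,2]<.125)&(abs(V[:,1]+.05)<.025)&(V[:,0]<.602)&(V[:,0]>.55)]
a=q[q[:,0]<.566];s=least_squares(lambda p:np.hypot(a[:,1]-p[0],a[:,2]-p[1])-.0075,[-.048,.095],loss='soft_l1',f_scale=.001);print('nose',len(a),s.x.round(4),np.sort(q[:,0])[:6])
b=q[q[:,0]>.572]
for t in range(-45,45,10):
    g=lambda p:np.maximum(abs((b[:,1]-p[0]-p[3]*(b[:,0]-.585))*np.cos(p[2])+(b[:,2]-p[1])*np.sin(p[2])),abs((b[:,2]-p[1])*np.cos(p[2])-(b[:,1]-p[0]-p[3]*(b[:,0]-.585))*np.sin(p[2])))-.008
    s=least_squares(g,[-.0485,.094,np.radians(t),0.02],loss='soft_l1',f_scale=.001);print(t,len(b),s.x[:2].round(4),np.degrees(s.x[2]).round(1),s.x[3].round(3),np.abs(s.fun).mean().round(5))
st()
E
```

```text
578 449 xmax [0.515107   0.51666608] top z [0.1073 0.1101 0.1129] y [-0.0614 -0.0597 -0.0471 -0.035  -0.0339]
[  2  10  12  19  14  22  18  19  50 181 191  37   3   0] [0.08  0.083 0.086 0.089 0.092 0.095 0.098 0.101 0.104 0.107 0.11  0.113
 0.116 0.119 0.122]
socket fit [-0.0478  0.0973  0.0353] 0.0014076063519165743
nose 56 [-0.0485  0.0923] [0.55729212 0.55732536 0.55747441 0.55755074 0.55759189 0.55791254]
-45 234 [-0.0486  0.0936] -51.5 -0.014 0.00139
-35 234 [-0.0486  0.0936] -51.6 -0.012 0.00139
-25 234 [-0.0486  0.0936] -51.6 -0.012 0.00139
-15 234 [-0.0486  0.0936] -51.5 -0.014 0.00139
-5 234 [-0.0486  0.0936] -51.5 -0.014 0.00139
5 234 [-0.0486  0.0936] 36.4 -0.018 0.00139
15 234 [-0.0486  0.0935] 37.5 -0.017 0.00139
25 234 [-0.0486  0.0936] 36.4 -0.018 0.00139
35 234 [-0.0486  0.0935] 37.5 -0.017 0.00139
t 8.93 p [ 0.4181 -0.052   0.1997] yhead 91.15 zax [-0.  0. -1.] F [ 0.03  0.8  -2.62] M [ 0.18 -0.03  0.03] w 0.0256 ff 19.99 q [ -17.8  -11.2  121.9   -0.    69.4 -109. ]
```

apply_moves:
  plan: "0 0 0 -1 -0.2 0.4 -1;0 0 0 -1.5 0 0 -1;0 0 0 -1 0 0 -1;0 0 0 -0.5 0 0 -1;0 0 0 0 0 0 -1;0 0 0 0 0 0 -1;0 0 0 -0.1 0 0 -1;0 0 0 -0.1 0 0 -1;0 0 0 0 0 0 -1"

```text
time: 10.05
eef_pos: [0.4601, -0.0531, 0.1958]
tcp_rot: [[-1.0, -0.02, 0.0], [-0.02, 1.0, -0.0], [-0.0, -0.0, -1.0]]
wrist_force: [-0.2, -0.8, -2.2]
grip_width: 0.026
finger_force: 20.0
```

```bash
python3 - <<'E'
from h import *
st()
E
```

```text
t 10.05 p [ 0.4601 -0.0531  0.1958] yhead 91.16 zax [ 0. -0. -1.] F [-0.22 -0.83 -2.17] M [ 0.05 -0.04  0.01] w 0.026 ff 19.99 q [ -16.4   -4.5  116.4   -0.    68.1 -107.5]
```

Mouth now near the tip (x≈0.558); advance gently.

apply_moves:
  plan: "0 0 0 -0.1 0 0 -1;0 0 0 -0.1 0 0 -1;0 0 0 -0.1 0 0 -1;0 0 0 0 0 0 -1"

```text
time: 10.55
eef_pos: [0.4632, -0.0531, 0.1957]
tcp_rot: [[-1.0, -0.02, -0.0], [-0.02, 1.0, 0.0], [0.0, 0.0, -1.0]]
wrist_force: [0.9, -0.1, -2.5]
grip_width: 0.0258
finger_force: 20.0
```

apply_moves:
  plan: "0 0 0 -0.1 0 0 -1;0 0 0 -0.1 0 0 -1;0 0 0 0 0 0 -1"

```text
time: 10.92
eef_pos: [0.4652, -0.053, 0.1958]
tcp_rot: [[-1.0, -0.02, 0.0], [-0.02, 1.0, -0.0], [-0.0, -0.0, -1.0]]
wrist_force: [-0.7, 0.0, -2.1]
grip_width: 0.0257
finger_force: 20.0
```

apply_moves:
  plan: "0 0 0 -0.1 0 0 -1;0 0 0 -0.1 0 0 -1;0 0 0 0 0 0 -1"

```text
time: 11.3
eef_pos: [0.4672, -0.053, 0.1958]
tcp_rot: [[-1.0, -0.02, 0.0], [-0.02, 1.0, -0.0], [-0.0, -0.0, -1.0]]
wrist_force: [-0.8, -0.5, -1.9]
grip_width: 0.0256
finger_force: 20.0
```

apply_moves:
  plan: "0 0 0 -0.1 0 0 -1;0 0 0 -0.1 0 0 -1;0 0 0 0 0 0 -1"

```text
time: 11.68
eef_pos: [0.4687, -0.0529, 0.1955]
tcp_rot: [[-1.0, -0.02, -0.001], [-0.02, 1.0, 0.0], [0.001, 0.0, -1.0]]
wrist_force: [-2.7, 0.9, -1.9]
grip_width: 0.026
finger_force: 20.0
```

apply_moves:
  plan: "0 0 0 -0.1 0 0 -1;0 0 0 0 0 0 -1"

```text
time: 11.92
eef_pos: [0.4693, -0.0528, 0.1953]
tcp_rot: [[-1.0, -0.02, -0.002], [-0.02, 1.0, 0.0], [0.002, 0.0, -1.0]]
wrist_force: [-5.3, -0.2, -0.2]
grip_width: 0.0257
finger_force: 20.0
```

apply_moves:
  plan: "0 0 0 -0.1 0 0 -1;0 0 0 0 0 0 -1"

```text
time: 12.18
eef_pos: [0.4697, -0.0527, 0.195]
tcp_rot: [[-1.0, -0.02, -0.004], [-0.02, 1.0, 0.001], [0.004, 0.001, -1.0]]
wrist_force: [-7.2, 0.3, -0.3]
grip_width: 0.0257
finger_force: 20.0
```

apply_moves:
  plan: "0 0 0 0 -0.28 0.01 -1;0 0 0 0 -0.28 0.03 -1;0 0 0 0 -0.27 0.05 -1;0 0 0 0 -0.27 0.07 -1;0 0 0 0 -0.26 0.09 -1;0 0 0 0 -0.26 0.1 -1;0 0 0 0 0 0 -1"

```text
time: 13.05
eef_pos: [0.4704, -0.069, 0.1917]
tcp_rot: [[-1.0, -0.02, -0.003], [-0.02, 1.0, 0.0], [0.003, 0.0, -1.0]]
wrist_force: [-6.3, -0.3, 0.5]
grip_width: 0.0257
finger_force: 20.0
```

apply_moves:
  plan: "0 0 0 0 -0.19 0.09 -1;0 0 0 0 -0.18 0.1 -1;0 0 0 0 0 0 -1"

```text
time: 13.42
eef_pos: [0.471, -0.0727, 0.19]
tcp_rot: [[-1.0, -0.02, -0.002], [-0.02, 1.0, 0.0], [0.002, 0.0, -1.0]]
wrist_force: [-3.9, 0.1, -1.2]
grip_width: 0.0261
finger_force: 20.0
```

apply_moves:
  plan: "0 0 0 0 -0.18 0.11 -1;0 0 0 0 -0.17 0.12 -1;0 0 0 0 0 0 -1"

```text
time: 13.8
eef_pos: [0.4722, -0.0764, 0.1882]
tcp_rot: [[-1.0, -0.02, 0.002], [-0.02, 1.0, -0.0], [-0.002, -0.0, -1.0]]
wrist_force: [-0.4, 1.0, -2.6]
grip_width: 0.0257
finger_force: 20.0
```

apply_moves:
  plan: "0 0 0 -0.1 0 0 -1;0 0 0 -0.1 0 0 -1;0 0 0 -0.1 0 0 -1;0 0 0 0 0 0 -1"

```text
time: 14.3
eef_pos: [0.4747, -0.0762, 0.1881]
tcp_rot: [[-1.0, -0.02, 0.0], [-0.02, 1.0, -0.0], [-0.0, -0.0, -1.0]]
wrist_force: [-0.6, -0.1, -2.8]
grip_width: 0.0255
finger_force: 20.0
```

```bash
python3 - <<'E'
from h import *
st()
E
```

```text
t 14.3 p [ 0.4747 -0.0762  0.1881] yhead 91.16 zax [ 0. -0. -1.] F [-0.59 -0.05 -2.77] M [0.23 0.01 0.08] w 0.0255 ff 19.99 q [ -18.5   -1.4  114.3    0.    67.1 -109.7]
```

```bash
python3 - <<'E'
from h import *
c=cap('scene');V=pts(c).reshape(-1,3)
k=V[(abs(V[:,1]+.06)<.045)&(V[:,2]>.06)&(V[:,2]<.16)&(V[:,0]>.535)&(V[:,0]<.61)]
for x0 in np.arange(.54,.61,.01):
    q=k[abs(k[:,0]-x0)<.005]
    if len(q): print(x0.round(3),len(q),'y',np.percentile(q[:,1],[3,50,97]).round(3),'z',np.percentile(q[:,2],[3,50,97]).round(3))
save(c,'c3.png',(110,230,190,310),4)
E
```

```text
0.54 26 y [-0.065 -0.044 -0.034] z [0.09  0.102 0.112]
0.55 30 y [-0.066 -0.045 -0.032] z [0.092 0.101 0.11 ]
0.56 28 y [-0.066 -0.045 -0.033] z [0.091 0.1   0.113]
0.57 22 y [-0.066 -0.045 -0.032] z [0.092 0.101 0.111]
0.58 17 y [-0.058 -0.046 -0.04 ] z [0.091 0.1   0.105]
0.59 16 y [-0.056 -0.045 -0.039] z [0.094 0.099 0.105]
0.6 14 y [-0.059 -0.048 -0.039] z [0.093 0.099 0.103]
```

View pics/c3.png

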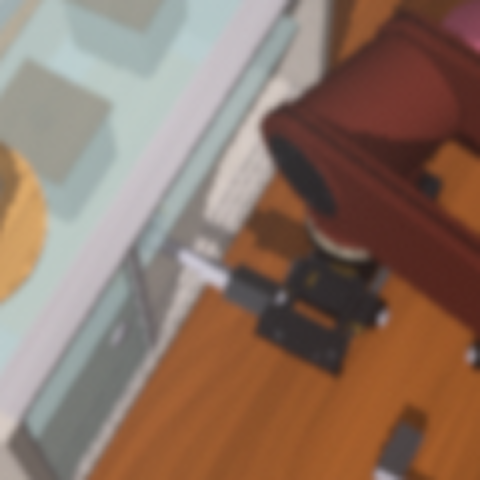

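The socket (crop 250,285) is in line with the bright shaft (205,268), and its mouth is already past the nose. It has engaged, so I'll slide on.

apply_moves:
  plan: "0 0 0 -0.2 0 0 -1;0 0 0 -0.2 0 0 -1;0 0 0 -0.2 0 0 -1;0 0 0 -0.2 0 0 -1;0 0 0 0 0 0 -1"

```text
time: 14.98
eef_pos: [0.4828, -0.0761, 0.1881]
tcp_rot: [[-1.0, -0.02, 0.0], [-0.02, 1.0, -0.0], [-0.0, -0.0, -1.0]]
wrist_force: [0.7, 0.8, -2.2]
grip_width: 0.0259
finger_force: 20.0
```

apply_moves:
  plan: "0 0 0 -0.2 0 0 -1;0 0 0 -0.2 0 0 -1;0 0 0 -0.2 0 0 -1;0 0 0 -0.1 0 0 -1;0 0 0 0 0 0 -1"

```text
time: 15.6
eef_pos: [0.4896, -0.0759, 0.188]
tcp_rot: [[-1.0, -0.02, -0.0], [-0.02, 1.0, 0.0], [0.0, 0.0, -1.0]]
wrist_force: [-0.8, 0.6, -2.0]
grip_width: 0.0258
finger_force: 20.0
```

apply_moves:
  plan: "0 0 0 -0.1 0 0 -1;0 0 0 -0.1 0 0 -1;0 0 0 -0.1 0 0 -1;0 0 0 0 0 0 -1"

```text
time: 16.1
eef_pos: [0.4926, -0.0759, 0.188]
tcp_rot: [[-1.0, -0.02, -0.0], [-0.02, 1.0, 0.0], [0.0, 0.0, -1.0]]
wrist_force: [-2.6, 0.4, -2.0]
grip_width: 0.0258
finger_force: 20.0
```

apply_moves:
  plan: "0 0 0 -0.1 0 0 -1;0 0 0 -0.1 0 0 -1;0 0 0 -0.1 0 0 -1;0 0 0 0 0 0 -1"

```text
time: 16.6
eef_pos: [0.4956, -0.0758, 0.188]
tcp_rot: [[-1.0, -0.02, 0.0], [-0.02, 1.0, -0.0], [-0.0, -0.0, -1.0]]
wrist_force: [-3.1, 0.7, -2.5]
grip_width: 0.0257
finger_force: 20.0
```

apply_moves:
  plan: "0 0 0 -0.1 0 0 -1;0 0 0 -0.1 0 0 -1;0 0 0 0 0 0 -1"

```text
time: 16.98
eef_pos: [0.4976, -0.0757, 0.188]
tcp_rot: [[-1.0, -0.02, 0.0], [-0.02, 1.0, 0.0], [-0.0, 0.0, -1.0]]
wrist_force: [-2.3, -0.6, -2.3]
grip_width: 0.0257
finger_force: 20.0
```

apply_moves:
  plan: "0 0 0 -0.1 0 0 -1;0 0 0 -0.1 0 0 -1;0 0 0 0 0 0 -1"

```text
time: 17.35
eef_pos: [0.4984, -0.0758, 0.1875]
tcp_rot: [[-1.0, -0.02, -0.003], [-0.02, 1.0, 0.0], [0.003, 0.0, -1.0]]
wrist_force: [-6.9, -1.8, -0.3]
grip_width: 0.0255
finger_force: 20.0
```

```bash
cat > rows.py <<'E'
import numpy as np,sys
a,b,st=map(float,sys.argv[1:4])   # from, to, step degrees
pos=lambda t:np.array([-.25*t/360,-4*np.sin(np.radians(t)),-(4*np.cos(np.radians(t))+.43*t/360)])
o=pos(a).copy();out=[];n=round((b-a)/st)
for i in range(1,n+1):
    d=np.round(pos(a+i*st)-o,2);o=o+d;out.append('0 0 0 %g %g %g -1'%tuple(d))
print(';'.join(out))
E
python3 rows.py 39 399 15
python3 - <<'E'
from h import *
o={}
for n in ['scene','side']:
    b=np.load(n+'.npy');acc=[]
    cs=[cap(n) for _ in range(3)]
    Ws=[pts(c) for c in cs]
    m=(b[...,2]>.155)&(b[...,2]<.18)&(b[...,0]>.61)&(b[...,0]<.85)&(b[...,1]>-.28)&(b[...,1]<.2)
    for W in Ws: m&=np.isfinite(W[...,2])&(abs(W[...,2]-b[...,2])<.012)
    z=np.mean([W[...,2] for W in Ws],0)[m];print(n,m.sum(),np.median(b[m],0).round(4),np.median(z).round(5),z.mean().round(5),z.std().round(4));np.save(n+'_m.npy',m);np.save(n+'_z0.npy',np.median([W[...,2] for W in Ws],0))
    t=(b[...,2]>.26)&(b[...,2]<.283)&(b[...,0]>.62);print('lids',t.sum())
st()
E
```

```text
0 0 0 -0.01 -0.72 0.74 -1;0 0 0 -0.01 -0.5 0.9 -1;0 0 0 -0.01 -0.24 1 -1;0 0 0 -0.01 0.03 1.02 -1;0 0 0 -0.01 0.29 0.99 -1;0 0 0 -0.01 0.55 0.87 -1;0 0 0 -0.01 0.76 0.7 -1;0 0 0 -0.01 0.91 0.48 -1;0 0 0 -0.01 1.02 0.23 -1;0 0 0 -0.01 1.04 -0.05 -1;0 0 0 -0.01 1 -0.31 -1;0 0 0 -0.01 0.89 -0.57 -1;0 0 0 -0.02 0.72 -0.77 -1;0 0 0 -0.01 0.5 -0.94 -1;0 0 0 -0.01 0.25 -1.03 -1;0 0 0 -0.01 -0.03 -1.06 -1;0 0 0 -0.01 -0.3 -1.02 -1;0 0 0 -0.01 -0.54 -0.91 -1;0 0 0 -0.01 -0.76 -0.74 -1;0 0 0 -0.01 -0.92 -0.51 -1;0 0 0 -0.01 -1.01 -0.27 -1;0 0 0 -0.01 -1.05 0.01 -1;0 0 0 -0.01 -1 0.28 -1;0 0 0 -0.01 -0.89 0.53 -1
scene 358 [ 0.6352 -0.1243  0.1673] 0.16726 0.16708 0.0028
lids 69
side 654 [ 0.6467 -0.1757  0.1662] 0.16658 0.1667 0.004
lids 22
t 17.65 p [ 0.4984 -0.0758  0.1875] yhead 91.17 zax [-0.003  0.    -1.   ] F [-6.35 -0.68 -0.57] M [-0.12  1.19  0.02] w 0.0256 ff 19.99 q [-1.760e+01  2.100e+00  1.109e+02 -1.000e-01  6.720e+01 -1.087e+02]
```

apply_moves:
  plan: "0 0 0 0 -0.72 0.74 -1;0 0 0 0 -0.5 0.9 -1;0 0 0 0 -0.24 1 -1;0 0 0 0 0.03 1.02 -1;0 0 0 0 0.29 0.99 -1"
  newtons: 30

```text
time: 18.27
eef_pos: [0.4992, -0.0884, 0.1417]
tcp_rot: [[-1.0, -0.02, -0.002], [-0.02, 1.0, -0.002], [0.002, -0.002, -1.0]]
wrist_force: [-9.8, -7.4, 4.1]
grip_width: 0.0256
finger_force: 30.1
```

```bash
python3 - <<'E'
from h import *
st()
E
```

```text
t 18.27 p [ 0.4992 -0.0884  0.1417] yhead 91.13 zax [-0.002 -0.002 -1.   ] F [-9.78 -7.42  4.1 ] M [-1.04  1.26 -0.39] w 0.0256 ff 30.05 q [ -18.9    6.1  112.2   -0.2   61.8 -109.9]
```

apply_moves:
  plan: "0 0 0 -0.01 0.55 0.87 -1;0 0 0 -0.01 0.76 0.7 -1;0 0 0 -0.01 0.91 0.48 -1;0 0 0 -0.01 1.02 0.23 -1;0 0 0 -0.01 1.04 -0.05 -1;0 0 0 -0.01 1 -0.31 -1;0 0 0 -0.01 0.89 -0.57 -1;0 0 0 -0.02 0.72 -0.77 -1"

```text
time: 19.27
eef_pos: [0.4987, -0.0178, 0.1355]
tcp_rot: [[-1.0, -0.02, -0.002], [-0.02, 1.0, 0.0], [0.002, 0.0, -1.0]]
wrist_force: [-3.3, -1.4, -6.4]
grip_width: 0.0256
finger_force: 29.9
```

```bash
python3 - <<'E'
from h import *
st()
E
```

```text
t 19.27 p [ 0.4987 -0.0178  0.1355] yhead 91.14 zax [-0.002  0.    -1.   ] F [-3.26 -1.42 -6.39] M [-0.29  0.52 -0.32] w 0.0256 ff 29.95 q [ -11.1    5.6  113.5    0.    61.  -102.2]
```

apply_moves:
  plan: "0 0 0 -0.02 0.5 -0.94 -1;0 0 0 -0.02 0.25 -1.03 -1;0 0 0 -0.01 -0.03 -1.06 -1;0 0 0 -0.01 -0.3 -1.02 -1;0 0 0 -0.01 -0.54 -0.91 -1;0 0 0 -0.01 -0.76 -0.74 -1;0 0 0 -0.01 -0.92 -0.51 -1;0 0 0 -0.01 -1.01 -0.27 -1;0 0 0 -0.01 -1.05 0.01 -1;0 0 0 -0.01 -1 0.28 -1;0 0 0 -0.01 -0.89 0.53 -1;0 0 0 0 0 0 -1"

```text
time: 20.78
eef_pos: [0.5014, -0.0759, 0.1933]
tcp_rot: [[-1.0, -0.021, -0.001], [-0.021, 1.0, 0.001], [0.001, 0.001, -1.0]]
wrist_force: [-9.2, 3.6, 1.1]
grip_width: 0.0255
finger_force: 30.2
```

```bash
cat > lift.py <<'E'
from h import *
s,R=st()
for n in ['scene','side']:
    m=np.load(n+'_m.npy');z0=np.load(n+'_z0.npy');Ws=[pts(cap(n)) for _ in range(2)]
    W=np.mean(Ws,0);d=(W[...,2]-z0)
    k=m&(abs(d)<.03);y=W[...,1]
    print(n,k.sum(),'lift med',np.median(d[k]).round(4),'quart',np.percentile(d[k],[25,75]).round(4),[(len(v:=d[k&(y>a)&(y<=a+.08)]),np.median(v).round(4) if len(v) else 0) for a in np.arange(-.28,.2,.08)])
E
python3 lift.py; python3 rows.py 39 399 15 | head -c 0
```

```text
t 20.77 p [ 0.5014 -0.0759  0.1933] yhead 91.19 zax [-0.001  0.001 -1.   ] F [-9.17  3.62  1.11] M [0.76 1.27 0.47] w 0.0255 ff 30.15 q [ -17.5    2.   110.3    0.    67.8 -108.7]
scene 326 lift med -0.0001 quart [-0.0014  0.0015] [(103, np.float64(0.0001)), (49, np.float64(0.0003)), (119, np.float64(-0.0004)), (55, np.float64(-0.0002)), (0, 0), (0, 0)]
side 613 lift med 0.0003 quart [-0.0021  0.0024] [(296, np.float64(0.0002)), (10, np.float64(0.001)), (0, 0), (220, np.float64(0.0005)), (51, np.float64(0.0007)), (36, np.float64(-0.0006))]Exception ignored on flushing sys.stdout:
BrokenPipeError: [Errno 32] Broken pipe
```

apply_moves:
  plan: "0 0 0 0 -0.72 0.74 -1;0 0 0 0 -0.5 0.9 -1;0 0 0 0 -0.24 1 -1;0 0 0 0 0.03 1.02 -1;0 0 0 0 0.29 0.99 -1;0 0 0 0 0.55 0.87 -1;0 0 0 -0.01 0.76 0.7 -1;0 0 0 -0.01 0.91 0.48 -1;0 0 0 -0.01 1.02 0.23 -1;0 0 0 -0.01 1.04 -0.05 -1;0 0 0 -0.01 1 -0.31 -1;0 0 0 -0.01 0.89 -0.57 -1;0 0 0 -0.02 0.72 -0.77 -1;0 0 0 -0.02 0.5 -0.94 -1;0 0 0 -0.02 0.25 -1.03 -1;0 0 0 -0.01 -0.03 -1.06 -1;0 0 0 -0.01 -0.3 -1.02 -1;0 0 0 -0.01 -0.54 -0.91 -1;0 0 0 0 0 0 -1"

```text
time: 23.35
eef_pos: [0.5027, -0.0197, 0.1907]
tcp_rot: [[-1.0, -0.02, 0.002], [-0.02, 1.0, -0.0], [-0.002, -0.0, -1.0]]
wrist_force: [-0.7, 1.2, -6.0]
grip_width: 0.0258
finger_force: 30.0
```

```bash
python3 lift.py
```

```text
t 23.35 p [ 0.5027 -0.0197  0.1907] yhead 91.13 zax [ 0.002 -0.    -1.   ] F [-0.71  1.16 -5.96] M [0.38 0.38 0.1 ] w 0.0258 ff 29.97 q [ -11.2    1.5  111.1    0.    67.3 -102.4]
scene 299 lift med 0.0005 quart [-0.0012  0.002 ] [(119, np.float64(0.0006)), (59, np.float64(0.0004)), (67, np.float64(0.0004)), (54, np.float64(0.0007)), (0, 0), (0, 0)]
side 417 lift med 0.0001 quart [-0.0021  0.0021] [(298, np.float64(0.0004)), (37, np.float64(-0.0009)), (0, 0), (0, 0), (47, np.float64(0.0001)), (35, np.float64(-0.0002))]
```

apply_moves:
  plan: "0 0 0 -0.01 -0.76 -0.74 -1;0 0 0 -0.01 -0.92 -0.51 -1;0 0 0 -0.01 -1.01 -0.27 -1;0 0 0 -0.01 -1.05 0.01 -1;0 0 0 -0.01 -1 0.28 -1;0 0 0 -0.01 -0.89 0.53 -1;0 0 0 -0.01 -0.72 0.74 -1;0 0 0 -0.01 -0.5 0.9 -1;0 0 0 -0.01 -0.24 1 -1;0 0 0 -0.01 0.03 1.02 -1;0 0 0 -0.01 0.29 0.99 -1;0 0 0 0 0.55 0.87 -1;0 0 0 0 0 0 -1"

```text
time: 25.18
eef_pos: [0.5044, -0.0848, 0.1427]
tcp_rot: [[-1.0, -0.019, -0.001], [-0.019, 1.0, -0.005], [0.001, -0.005, -1.0]]
wrist_force: [-7.7, -8.8, 3.0]
grip_width: 0.0259
finger_force: 30.3
```

```bash
python3 lift.py
```

```text
t 25.18 p [ 0.5044 -0.0848  0.1427] yhead 91.06 zax [-0.001 -0.005 -1.   ] F [-7.67 -8.85  2.96] M [-1.39  1.15 -0.67] w 0.0259 ff 30.32 q [ -18.2    6.5  111.6   -0.3   61.8 -109.1]
scene 339 lift med 0.0035 quart [0.0017 0.0052] [(113, np.float64(0.003)), (62, np.float64(0.0036)), (111, np.float64(0.0038)), (53, np.float64(0.0036)), (0, 0), (0, 0)]
side 634 lift med 0.0028 quart [0.0005 0.005 ] [(287, np.float64(0.0028)), (37, np.float64(0.0036)), (0, 0), (223, np.float64(0.0036)), (51, np.float64(-0.0003)), (36, np.float64(0.0005))]
```

apply_moves:
  plan: "0 0 0 0 0.76 0.7 -1;0 0 0 0 0.91 0.48 -1;0 0 0 -0.01 1.02 0.23 -1;0 0 0 -0.01 1.04 -0.05 -1;0 0 0 -0.01 1 -0.31 -1;0 0 0 -0.01 0.89 -0.57 -1;0 0 0 -0.02 0.72 -0.77 -1;0 0 0 -0.02 0.5 -0.94 -1;0 0 0 -0.02 0.25 -1.03 -1;0 0 0 -0.01 -0.03 -1.06 -1;0 0 0 -0.01 -0.3 -1.02 -1;0 0 0 -0.01 -0.54 -0.91 -1;0 0 0 0 0 0 -1"

```text
time: 27.0
eef_pos: [0.5051, -0.0196, 0.1951]
tcp_rot: [[-1.0, -0.02, 0.002], [-0.02, 1.0, 0.0], [-0.002, -0.0, -1.0]]
wrist_force: [2.3, 2.0, -7.2]
grip_width: 0.0259
finger_force: 30.0
```

```bash
python3 lift.py
```

```text
t 27.0 p [ 0.5051 -0.0196  0.1951] yhead 91.13 zax [ 0.002  0.    -1.   ] F [ 2.28  2.02 -7.17] M [ 0.38 -0.39  0.15] w 0.0259 ff 29.95 q [ -11.2    1.5  110.6    0.    67.8 -102.3]
scene 248 lift med 0.0084 quart [0.0063 0.0098] [(103, np.float64(0.0078)), (52, np.float64(0.0087)), (44, np.float64(0.0085)), (49, np.float64(0.0091)), (0, 0), (0, 0)]
side 397 lift med 0.007 quart [0.0022 0.0099] [(276, np.float64(0.0079)), (39, np.float64(0.0088)), (0, 0), (0, 0), (46, np.float64(-0.0002)), (36, np.float64(0.0004))]
```

apply_moves:
  plan: "0 0 0 0 0 0 1;0 0 0 0 0 0 1;0 0 0 0 0 0 1;0 0 0 0 0 0 1;0 0 0 0 0 0 1;0 0 0 0 0 0 1;0 0 0 0 0 -2 1;0 0 0 0 0 -4 1;0 0 0 0 0 -4 1;0 0 0 2 0 -2 1;0 0 0 6 0 0 1;0 0 0 4 0 0 1;0 0 0 0 0 0 1;0 0 0 0 0 0 1"

```text
time: 28.95
eef_pos: [0.3851, -0.0219, 0.3144]
tcp_rot: [[-1.0, -0.02, 0.002], [-0.02, 1.0, -0.0], [-0.002, -0.0, -1.0]]
wrist_force: [0.1, -0.4, -0.2]
grip_width: 0.087
finger_force: 0.0
```

```bash
python3 lift.py; python3 - <<'E'
from h import *
V=pts(cap('scene')).reshape(-1,3)
k=V[(abs(V[:,1]+.045)<.045)&(V[:,2]>.06)&(V[:,2]<.17)&(V[:,0]>.45)&(V[:,0]<.625)]
for x0 in np.arange(.46,.625,.01):
    q=k[abs(k[:,0]-x0)<.005]
    if len(q): print(x0.round(3),len(q),'y',np.percentile(q[:,1],[3,50,97]).round(3),'z',np.percentile(q[:,2],[3,50,97]).round(3))
c=cap('side');save(c,'s4.png',(80,240,150,350),4)
E
```

```text
t 28.95 p [ 0.3851 -0.0219  0.3144] yhead 91.14 zax [ 0.002 -0.    -1.   ] F [ 0.06 -0.4  -0.18] M [ 0.05 -0.16 -0.06] w 0.087 ff 0.0 q [ -15.   -23.4  118.6    0.    84.7 -106.2]
scene 322 lift med 0.0077 quart [0.0059 0.01  ] [(104, np.float64(0.0076)), (61, np.float64(0.0085)), (108, np.float64(0.0077)), (49, np.float64(0.0078)), (0, 0), (0, 0)]
side 611 lift med 0.0072 quart [0.004 0.01 ] [(276, np.float64(0.0076)), (38, np.float64(0.0074)), (0, 0), (210, np.float64(0.0085)), (51, np.float64(0.0011)), (36, np.float64(-0.0001))]
0.46 16 y [-0.025 -0.013 -0.005] z [0.106 0.113 0.121]
0.47 24 y [-0.028 -0.014 -0.004] z [0.106 0.117 0.121]
0.48 22 y [-0.027 -0.013 -0.004] z [0.103 0.116 0.122]
0.49 25 y [-0.027 -0.012 -0.002] z [0.109 0.118 0.123]
0.5 22 y [-0.025 -0.011 -0.003] z [0.109 0.121 0.126]
0.51 23 y [-0.025 -0.012 -0.002] z [0.112 0.12  0.126]
0.52 21 y [-0.027 -0.011 -0.001] z [0.111 0.122 0.126]
0.53 23 y [-0.025 -0.01  -0.002] z [0.111 0.12  0.129]
0.54 19 y [-0.027 -0.013 -0.003] z [0.109 0.122 0.129]
0.55 35 y [-0.063 -0.039 -0.003] z [0.1   0.112 0.124]
0.56 29 y [-0.066 -0.045 -0.034] z [0.093 0.108 0.116]
0.57 28 y [-0.063 -0.044 -0.033] z [0.097 0.11  0.118]
0.58 29 y [-0.063 -0.043 -0.032] z [0.095 0.111 0.118]
0.59 29 y [-0.065 -0.045 -0.032] z [0.101 0.111 0.121]
0.6 22 y [-0.062 -0.045 -0.032] z [0.098 0.11  0.116]
0.61 12 y [-0.054 -0.045 -0.041] z [0.103 0.108 0.112]
0.62 11 y [-0.054 -0.046 -0.042] z [0.103 0.109 0.114]
```

View pics/s4.png

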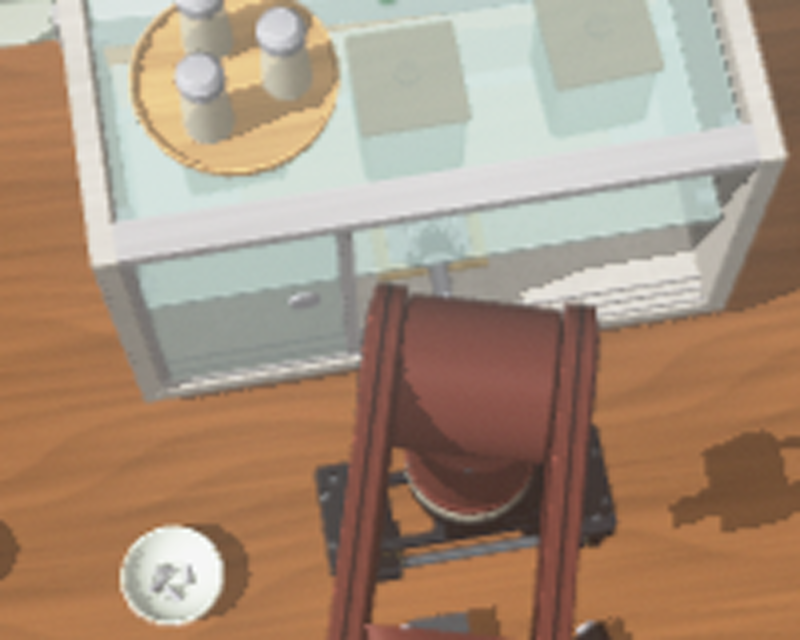

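The jars stand upright in the side view and the bearer is up under the shelf. The shelf reads 7.7 mm lifted. In the depth readings the crank sits home on the shaft, and the gripper is clear of it, so I'm handing in.

```bash
python3 -c "
from station import job
print(job.close_job())"
```

```text
the job is handed in; nothing more can be done
None
```

The job is handed in: the crank is fully home and left on the jack's shaft, and the shelf is level about 7.7 mm clear of its pins by camera depth, with the two visible jars upright (the third was hidden behind the turntable); no verdict came back from the judge.

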